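Restart the bag sealer at its pull switch

ROBOT

A 6-joint arm with a two-finger parallel gripper is mounted at the origin on the work surface. World frame = base frame: x ahead of the robot, y to its left, z up, the work surface at z = 0. Lengths are in m, angles in rad, forces in N, time in s.
With the tool pointing down it reaches from about 0.325 to 0.775 m from the base axis. Payload 5.5 kg.
Tool frame: the origin (TCP) lies between the finger pads; the fingertips stand 8 mm ahead of it and the grasp point (between the pads) lies 11 mm behind it (tcp_to_tips is the distance from the TCP to the fingertips, in m); z points along the fingers, y is the direction in which the jaws open and shut (so a half turn about z gives the same grasp; the last joint's range is limited). The gripper opens to 88 mm and grips with 3 to 60 N. Pads are 20 mm wide; open, the fingers measure 115 mm over their backs; the gripper's body (75 mm by 178 mm) begins 61 mm behind the grasp point.
Start: joints at [1.081, 0.091, 1.231, -0, 1.82, -0.057], TCP at [0.252, 0.545, 0.231] pointing down, gripper open.
Joint ranges: [-2.87, 2.87], [-0.86, 2.18], [0.17, 2.46], [-1.51, 4.65], [0.06, 2.69], [-2.65, 2.65]. Speed limits (rad/s): [2.57, 2.57, 3.01, 3.14, 3.14, 3.14].

INTERFACE

Orientations are given as a unit quaternion [w, x, y, z].
In Python, from bench import * gives the robot as it stands. Calls block until the motion is done:
- move_to(position, orientation): joint-space move of the TCP to a pose.
- move_l(position, speed=0.15, orientation=None): straight line of the TCP; orientation=None keeps the orientation; speed is the mean speed in m/s.
- movej(angles): joint-space move.
- gripper_open() and close(): open the fingers fully, or close them until they stop; the grip force is fixed at half the most.
- hold(seconds).
- inverse_kinematics(position, orientation): joint angles nearest the present ones, or None.
- state(): the state.
- get_image(name): name is "scene" or "top" or "wrist"; returns a dict with "frame" (420x560x3 uint8, blue, green, red), "depth" (420x560 float32, m along the optical axis (not along the pixel's ray), 0 where there is no reading), "camera_matrix" (3x3 intrinsics, pixels), "view" (4x4, takes a point from world to camera coordinates). Camera axes: x right, y up, looking along -z (the intrinsics and any distortion apply to the point x, -y, -z); pixel columns grow to the right and rows downward; lengths in m; the calibration is good to about 2 mm. A picture is of the moment at which its call begins.
A pose or a line that the arm cannot do raises IKError and nothing moves.
- job_done(): hands the job in, once; it reports no verdict.
The state is a dict: "time": time; "joint_pos": joint angles; "dq": joint speeds; "joint_torque": joint torques, N m; "ee_pos": TCP position; "ee_rot": TCP orientation; "ft_force": force on the tool from outside, world axes, zero at the start; "moment": the same for the moment, N m; "finger_gap": finger opening in m.
Only numpy, scipy, OpenCV 4.12 (cv2) and the standard library are available. Lean on these libraries where they do the work, as an engineer would, in place of code of your own. Each camera call takes 0.05 s, during which the arm holds its last target. There are 200 camera calls.

TASK

The bag sealer on this packing bench has hung up and needs a restart. On the rail with the three switch boxes, pull the black knob with the wide round mushroom head straight up all the way out to its stop, leave it out for about two seconds, then push it back down fully home and let go. Leave the other two knobs (the slim round one and the flat bar) as they are.

Things in the scene. Friction and masses are not known exactly. Their poses are not given: they have to be found in the camera images.
- mushroom_knob (a joint): The push-pull switch to operate. Value in m: 0 = fully in (as at the start), 0.024 = fully out; it slides straight up (world +z), firm stops at both ends, does not turn. A friction detent holds it wherever it is left (no spring): 4 to 6 N moves it. The top of its grey box (90 x 80 mm, 60 tall) is 80 mm above the bench.
- mushroom_grip (a point): Centre of the rim of the black mushroom knob, on its axis; rises with the knob; z up. Round head 44 mm in diameter; straight rim from 7 mm below to 7 mm above this point, domed top 14 mm above, underside 12 mm below, on a 14 mm stem. Pushed in, it is 28 mm above its flat box top. A mug, carton, tape roll and marker, none over 90 mm tall, lie beside the rail.
- rod_knob (a joint): The slim round knob, an upright cylinder 22 mm in diameter, its top 40 mm above its box; same kind of switch, same black plastic, on its own box, not to be operated. Value in m: 0 = fully in (as at the start), 0.024 = fully out (up). The three boxes stand in a row, any order, about 130 mm between knobs, on a 420 x 130 mm aluminium rail 20 mm thick, along y within 15 degrees.
- bar_knob (a joint): The flat bar knob (T-handle), a bar 56 x 13 mm, its top 40 mm above its box; same kind of switch, same black plastic, on its own box, not to be operated. Value in m: 0 = fully in (as at the start), 0.024 = fully out (up). The three boxes stand in a row, any order, about 130 mm between knobs, on a 420 x 130 mm aluminium rail 20 mm thick, along y within 15 degrees.

How it is judged:
On the way, in this order (a step that is already met when the one before it is completed fails the run):
1. the mushroom knob is pulled out to its detent and stays out for a second (value of joint mushroom_knob above 0.018 m), for 1 s.
2. the mushroom knob is pushed back home (value of joint mushroom_knob below 0.005 m), for 0.2 s.
At the end, for the whole second after the job is handed in: The mushroom knob is back in (within 5 mm of fully home) after having been out, and the slim round knob and the bar knob are still in (within 5 mm) (value of joint each of mushroom_knob, rod_knob, bar_knob below 0.005 m); the robot touches nothing.
It fails at once if one of the other two knobs is pulled out by more than 8 mm (value of joint any of rod_knob, bar_knob above 0.008 m).
It also fails if it takes over 35 s, if anything falls off the work surface, if the arm or the gripper's body presses on something with over 40 N, if the wrist force passes 120 N, or if a joint passes its speed limit or range.

## Working session

There is one attempt and no reset: what is moved stays moved. The work goes in short steps, each a Python script; the robot and the scene stay as the last script left them, time stands still between calls to the robot, and variables do not carry over. Pictures are saved under pics/ and viewed, about 8 in all and at most 12, crops included, and the job is handed in when it is done.

```bash
mkdir -p pics; cat > h.py <<'E'
from bench import *
import numpy as np, cv2
def world(im,u,v,d=None):
    K=im["camera_matrix"]; d=im["depth"][v,u] if d is None else d
    p=np.stack([(u-K[0,2])/K[0,0]*d,-(v-K[1,2])/K[1,1]*d,-d,np.ones_like(d)])
    return (np.linalg.inv(im["view"])@p)[:3].T
E
python3 - <<'E'
from h import *
a=get_image("top");b=get_image("scene")
np.savez("a.npz",**a)
cv2.imwrite("pics/top.png",a["frame"]);cv2.imwrite("pics/scene.png",b["frame"])
v,u=np.mgrid[:420,:560];v=v.ravel();u=u.ravel()
P=world(a,u,v).reshape(420,560,3)
f=a["frame"].max(2)
m=((f<70)&(P[...,2]>.095)&(P[...,2]<.14)&(a["depth"]>0)).astype(np.uint8)
n,l,s,c=cv2.connectedComponentsWithStats(m)
for i in range(1,n):
    if s[i,4]>15: print(s[i],c[i],P[l==i].min(0),P[l==i].max(0),np.median(P[l==i],0))
s=state();print(s["time"],s["ee_rot"],s["finger_gap"],s["ft_force"])
E
```

```text
[390  16  32  37 268] [400.53731343  38.49626866] [ 0.84172718 -0.20092955  0.09808495] [ 0.90155671 -0.15290664  0.13150245] [ 0.85116185 -0.15578894  0.1257305 ]
[ 0 31 61  2 91] [30.04395604 31.32967033] [0.89102552 0.45134127 0.09504792] [0.89422953 0.56514063 0.10085246] [0.89252405 0.51003605 0.09780342]
[62 41  3 19 27] [63.22222222 49.48148148] [0.83939096 0.44496775 0.0956374 ] [0.87473926 0.44753953 0.09962329] [0.85692818 0.44638576 0.09703214]
[ 175   48  242   14 1504] [314.72007979  53.55053191] [ 0.83344046 -0.19489981  0.09511513] [0.83793781 0.23011553 0.13999179] [ 0.83557653 -0.01933007  0.12283601]
[62 71  2 28 41] [62.34146341 82.95121951] [0.76756683 0.44448353 0.09500543] [0.81772941 0.44763602 0.10044056] [0.79581641 0.44602143 0.09669925]
[ 16 105  47  32  96] [ 48.      128.46875] [0.69718156 0.44469458 0.09502199] [0.7543952  0.52400922 0.10154829] [0.69851078 0.45250139 0.09816784]
[396 187  27  26 535] [408.83738318 199.66542056] [ 0.55438781 -0.19798825  0.10020861] [ 0.59800757 -0.15410318  0.12290909] [ 0.57470077 -0.17322347  0.1187532 ]
[328 197  14  13 138] [334.72463768 203.19565217] [ 0.55967007 -0.05571111  0.09556483] [ 0.58031102 -0.03546287  0.12285054] [ 0.56982624 -0.04488374  0.11929616]
[258 206  13  33 245] [264.23265306 222.08571429] [0.51007638 0.06764204 0.10431281] [0.56546703 0.0884442  0.12294915] [0.5376151  0.07779733 0.11927999]
0.1 [-2.36070295e-04  2.14730309e-01  9.76672996e-01 -8.34732957e-04] 0.08767652990128927 [-1.00592443  0.33211827  0.24603392]
```

View pics/top.png

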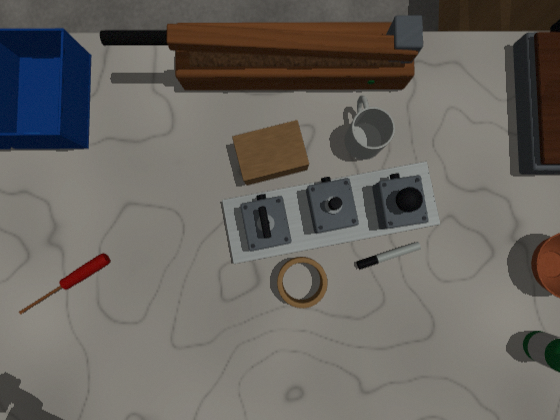

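View pics/scene.png

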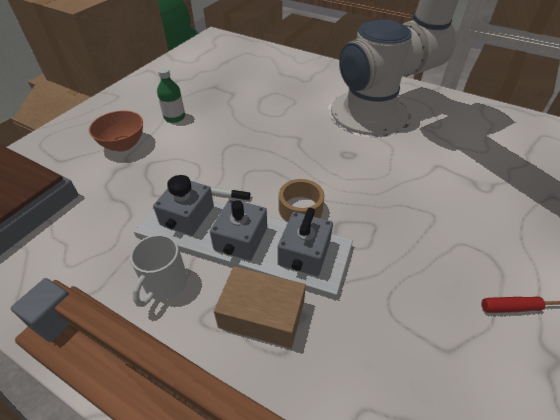

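The top view shows the mushroom at px (409,200), the rod at (335,203) and the bar at (264,222). That puts the mushroom at about (0.576, -0.176). I'll move above it and refine with the wrist camera.

```bash
python3 - <<'E'
from h import *
print(inverse_kinematics([.576,-.176,.25],[0,0,1,0]))
move_to([.576,-.176,.25],[0,0,1,0])
a=get_image("wrist")
cv2.imwrite("pics/w.png",a["frame"])
v,u=np.mgrid[:420,:560];P=world(a,u.ravel(),v.ravel()).reshape(420,560,3)
m=((a["depth"]>0)&(P[...,2]>.1)&(P[...,2]<.14)&(np.hypot(P[...,0]-.576,P[...,1]+.176)<.05)).astype(np.uint8)
c=max(cv2.findContours(m,0,2)[0],key=cv2.contourArea)
(cu,cv_),r=cv2.minEnclosingCircle(c);print(cu,cv_,r,m.sum())
Q=P[m>0];print(Q.min(0),Q.max(0),(Q.min(0)+Q.max(0))/2)
s=state();print(s["time"],s["ee_pos"],s["ft_force"])
E
```

```text
[-3.53027143e-01  1.02303576e-01  1.18445699e+00 -4.44089210e-16
  1.85483209e+00 -1.92382347e+00]
278.4571533203125 203.11428833007812 24.743221282958984 1858
[ 0.55612823 -0.19983249  0.10116081] [ 0.59921849 -0.15687942  0.12331893] [ 0.57767336 -0.17835596  0.11223987]
2.9333 [ 0.57621257 -0.17525599  0.25003988] [0.99389251 0.14563013 0.01575289]
```

View pics/w.png

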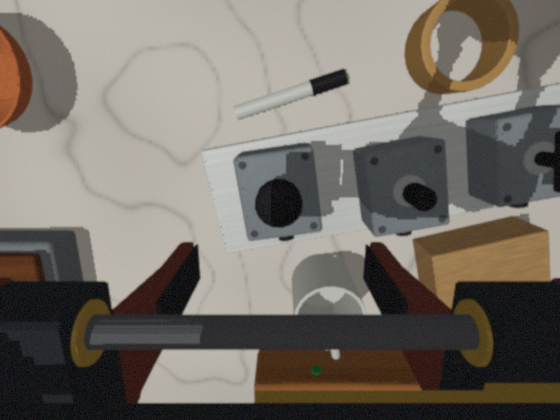

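The wrist view shows the mushroom at px (278,203), between the jaws and clear of the rod at (420,195). It measures (0.5777, -0.1784), within 3 mm of the top view. I'll descend and grip.

```bash
python3 - <<'E'
from h import *
def p(t): s=state();print(t,round(s["time"],2),s["ee_pos"].round(4) if hasattr(s["ee_pos"],"round") else s["ee_pos"],np.round(s["ft_force"],1),round(s["finger_gap"],4))
x,y=.577,-.1775
move_l([x,y,.15]);move_l([x,y,.0975],.06);p("down")
close();p("closed")
E
```

```text
down 4.78 [ 0.5773 -0.1776  0.0981] [ 0.4 -0.1 -1.2] 0.088
closed 5.54 [ 0.577  -0.178   0.0976] [-0.4 -2.7 -0.3] 0.0429
```

```bash
python3 - <<'E'
from h import *
def p(t): s=state();print(t,round(s["time"],2),np.round(s["ee_pos"],4),np.round(s["ft_force"],1),round(s["finger_gap"],4))
x,y=.577,-.1775
move_l([x,y,.110],.03);p("mid")
move_l([x,y,.1215],.03);p("out")
a=get_image("top");hold(.3);p("out")
v,u=np.mgrid[:420,:560];P=world(a,u.ravel(),v.ravel());Q=P[np.hypot(P[:,0]-.577,P[:,1]+.177)<.02]
cv2.imwrite("pics/s1.png",get_image("scene")["frame"][120:300,100:380].repeat(2,0).repeat(2,1))
E
```

```text
mid 6.11 [ 0.577  -0.1779  0.1102] [ 1.2 -4.5 -2.8] 0.0436
out 6.64 [ 0.577  -0.178   0.1216] [ 0.9 -5.9 -1.7] 0.043
out 6.99 [ 0.577  -0.1779  0.1216] [ 0.8 -5.7 -3.2] 0.0433
```

View pics/s1.png

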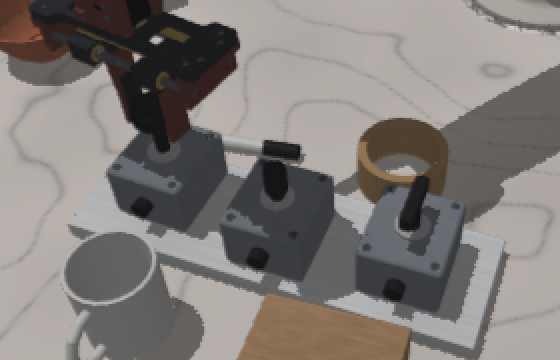

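The crop shows the stem raised at px (163,140), with the rod and bar unchanged. I'll nudge up 2 mm to confirm the stop, hold, then push home.

```bash
python3 - <<'E'
from h import *
def p(t): s=state();print(t,round(s["time"],2),np.round(s["ee_pos"],4),np.round(s["ft_force"],1),round(s["finger_gap"],4))
x,y=.577,-.1775
move_l([x,y,.1235],.02);p("stop")
hold(1.6);p("held")
move_l([x,y,.110],.03);p("mid")
move_l([x,y,.0972],.03);p("in")
move_l([x,y,.0958],.02);p("home")
E
```

```text
stop 7.29 [ 0.5769 -0.1779  0.1217] [ 3.8 -5.6 -9.1] 0.043
held 8.89 [ 0.5769 -0.1779  0.1217] [ 3.7 -5.5 -8.3] 0.0432
mid 9.49 [ 0.577  -0.1779  0.1101] [ 0.9 -4.9  0.6] 0.0433
in 10.07 [ 0.577  -0.1779  0.0975] [-1.  -6.4  1.4] 0.0433
home 10.32 [ 0.5771 -0.1779  0.0975] [-3.  -4.4  6.2] 0.0433
```

Both stops were felt, at z 0.1217 and 0.0975, a 24.2 mm stroke. I'll release, retreat and check.

```bash
python3 - <<'E'
from h import *
x,y=.577,-.1775
gripper_open();move_l([x,y,.16],.06);move_l([x,y,.25])
def top(n):
    a=get_image(n);v,u=np.mgrid[:420,:560];P=world(a,u.ravel(),v.ravel());ok=a["depth"].ravel()>0
    for k,(X,Y) in dict(mush=(.577,-.177),rod=(.570,-.045),bar=(.538,.078)).items():
        q=P[ok&(np.hypot(P[:,0]-X,P[:,1]-Y)<.006)&(P[:,2]<.17)&(P[:,2]>.1),2]
        print(n,k,len(q),np.median(q) if len(q) else None)
    return a
top("wrist")
move_to([.45,.25,.3],[0,0,1,0])
a=top("top");cv2.imwrite("pics/t2.png",a["frame"])
s=state();print(s["time"],s["ft_force"],s["finger_gap"],s["ee_pos"])
E
```

```text
wrist mush 141 0.12136956253810849
wrist rod 144 0.11990158609940327
wrist bar 0 None
top mush 36 0.1209115526328341
top rod 38 0.12005235924293262
top bar 39 0.1196411973938526
14.875 [ 0.19717819 -0.82648425 -0.40167665] 0.08750717813937782 [0.45054178 0.24918943 0.2996022 ]
```

View pics/t2.png

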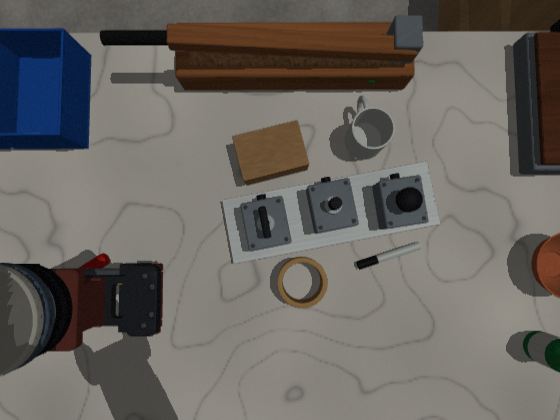

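The final view shows all three knobs in place at px (409,200), (335,203) and (264,222). The arm is clear, and nothing else has moved.

```bash
python3 -c "
from bench import *
job_done()"
```

```text
the job is handed in; nothing more can be done
```

The sealer restart is done and handed in at about 15 s of robot time; no verdict is reported. I gripped the mushroom knob by its rim and pulled it up to its stop. I kept it out for about 2.3 s, pushed it fully home, then let go and moved the arm clear.

- **Stroke:** the arm met a firm stop at both ends, 24.2 mm apart (expected 24 mm). The wrist force stayed under about 12 N in every reading.
- **Final heights:** the mushroom top is at 0.121 m (expected 0.122 m), the rod at 0.120 m and the bar at 0.120 m. All three knobs are in.
- **Surroundings:** nothing else on the bench had moved in the last picture.
- **Disagreements:** the top and wrist cameras differed by about 3 mm on the knob's position, so I aimed between them. The wrist camera gave no height for the bar, so that one comes from the top camera alone.

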